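Open the filter compartment of the bench vacuum pump

TASK

The intake filter of the bench vacuum pump is due for a change: press the snap tab behind the filter lid in, then push the released lid forward, right out of its guides, so that it lies flat on the clear end of the pump's top and the filter is wholly uncovered. Do it with the fingertips, without lifting the lid, and leave everything else where it stands.

Things in the scene. Friction and masses are not known exactly. Their poses are not given: they have to be found in the camera images.
- pump: bench vacuum pump: a heavy white case that does not move, 293 (x) x 175 (y) mm, flat top at z = 105 mm. Origin: centre of its underside; z up, +x is the way the lid slides off. On its top, along the line y = -27 mm, from -x to +x: snap tab, filter lid between two guides, clear parking area. On the strip towards +y: gauge (10 mm high), knob (17 mm), switch (6 mm), accessory tray
- tab (a joint): snap tab: 0 at rest, grows as its pad is pressed down; 0.07 rad (pad 3.5 mm down) sets the lid free, 0.12 rad (pad 6 mm down) is its stop. The press takes about 6 to 10 N. It springs back when let go (it may stay partly down while the lid's rear edge is above its catch, and comes fully up once the lid is pushed on)
- tab_pad (a point): centre of the upper face of the snap tab's thumb pad, a grey ribbed pad 25 x 25 mm, pressed straight down. At rest it stands 8 mm above the pump's top; the pad's centre is 19.5 mm behind the shut lid's rear edge. Right and left of it, beside the lid's rear corners, are ejector housings 10 mm high, 62 mm clear between them
- lid: filter lid: loose grey plastic plate 90 (x) x 88 (y) x 10 mm, about 0.12 kg. Origin: centre of its underside; axes parallel to the pump's. Shut, its origin is at x = -21, y = -27, z = 105 mm in the pump's frame. When the tab is pressed, sprung pins shove it about 8 mm towards +x, so it does not catch again. It then slides on the flat top with light friction
- lid_push (a point): middle of the lid's upright rear face, 14 mm above its underside, on the stepped thumb rest (48 mm wide, top 18 mm above the underside). Push here along the pump's +x, the fingertips 9 to 15 mm above the pump's top so that they pass over the tab
- park (a point): centre of the parking area, on the flat pump top: 123 mm (along the pump's x) x 114 mm inside a rim 5 mm high at the sides, 8 mm at the end. The guides end where it begins: they are 14.5 mm high, with lips over the lid's side edges, 76 mm clear between the lips. The lid is clear of them when pushed 84 mm from shut; the end rim stops it at 117 mm
- stopper: bystander: conical black rubber stopper, 30 mm wide, 26 mm tall, in the pump's accessory tray; origin under its centre
- disc_filter: bystander: white disc-shaped inline filter, 36 mm wide, 25 mm tall with its spout, in the accessory tray; origin under its centre
- cup: bystander: white specimen cup with a red lid, 68 mm wide, 73 mm tall, beside the pump; origin under its centre
- reagent: bystander: amber reagent jar with a white cap, 72 mm wide, 140 mm tall, beside the pump; origin under its centre
- sharps: bystander: red sharps container with a white cap, 100 mm wide, 145 mm tall; origin under its centre
- carton: bystander: open carton of capped tubes, 90 x 90 mm, 88 mm tall; origin under its centre
- swab_jar: bystander: glass jar of wooden swabs, 84 mm wide, 119 mm tall; origin under its centre
Not all that is in view belongs to the job. There is more than one size of the lid; the one meant has the size given above.

How it is judged:
By the outcome, as a careful person would: the job done as asked, in the order asked, and still so for the second after the job is handed in, with the robot touching nothing.
It also fails if it takes over 38 s, if anything falls off the work surface, if the arm or the gripper's body presses on something with over 40 N, if the wrist force passes 120 N, or if a joint passes its speed limit or range.

ROBOT

A 6-joint arm with a two-finger parallel gripper is mounted at the origin on the work surface. World frame = base frame: x ahead of the robot, y to its left, z up, the work surface at z = 0. Lengths are in m, angles in rad, forces in N, time in s.
With the tool pointing down it reaches from about 0.35 to 0.95 m from the base axis. Payload 17.4 kg.
Tool frame: the origin (TCP) lies at the very end of the fingers, on their centre line; the grasp point (between the pads) lies 19 mm behind it; z points along the fingers, y is the line along which they close (so a half turn about z gives the same grasp; the last joint's range is limited). The gripper opens to 93 mm and grips with 3 to 60 N. Pads are 15 mm wide; open, the fingers measure 128 mm over their backs; the gripper's body (75 mm by 188 mm) begins 65 mm behind the grasp point.
Start: joints at [-1.16, 0.116, 1.442, -0, 1.584, -0.038], TCP at [0.293, -0.608, 0.219] pointing down, gripper open.
Joint ranges: [-2.83, 2.83], [-0.83, 2.19], [0.07, 2.5], [-1.14, 4.28], [0.01, 3], [-2.97, 2.97]. Speed limits (rad/s): [1.89, 1.89, 2.22, 3.14, 3.14, 3.14].

INTERFACE

Orientations are given as a unit quaternion [w, x, y, z].
In Python, from rig import robot, imaging, finder gives the robot as it stands. The module is installed in compiled form; this text tells all that it offers.
- The arm moves only by the tool send_rows, never from a script. Its argument "increments" is a list that holds one entry, the list of rows, each a list of 5 numbers: the shift along the tool's x, y, z in m, then the turn about the tool's z in rad, then the closure, from -1 (fully open) to 1 (shut). A call has 1 to 12 rows; each row is the pose to reach, as a shift and turn from the pose commanded when the call began, along the tool's axes at that moment; what a row does not reach only later rows make up. A row lasts 1/8 s, in which the tool goes at most 62.5 mm and 10.7 degrees, less where a joint would pass 70% of its speed; a pose out of reach is approached as far as the arm can. A call with a gripper value outside its range is refused whole. The fingers move at their own pace and stop on an object; "grip_force" is the grip in N (left out, the last holds). Time passes only in rows, so rows that repeat a pose let the fingers close. It gives the time, the measured TCP pose, the force, the opening and the grip force at its end, in the units of the state.
- robot.get_state(): the state, without advancing time (a new reading comes with each control period).
- imaging.camera(name): name is "scene" or "top" or "wrist"; returns a dict with "pixels" (400x640x3 uint8, red, green, blue), "fovy" (degrees; the focal length in pixels is half the picture's height over the tangent of half this angle, whatever the lens; pixels are square), "cx", "cy" (the principal point, pixels), "position" and "attitude" of the camera in the world; the wrist camera has in their place "mount" (4x4, takes a point from camera to tool coordinates, whose origin is the TCP and whose axes are the flange's). Camera axes: x right, y up, looking along -z (the intrinsics and any distortion apply to the point x, -y, -z); pixel columns grow to the right and rows downward; lengths in m; the calibration is good to about 2 mm. A picture is of the moment at which its call begins: read the wrist's pose just before it. There is no depth.
- robot.job_done(): hands the job in; it is judged then, once.
Trained networks look in a picture, given as the dict that the camera call returned (one of the last four; its "shot" number tells which), for a name from the list of things; names that differ only in an ending like _2 or _b are one class to them, and where a whole thing is asked for, a point or a joint stands for the part that bears it (a point fixed in the world has none). Each returns a list of dicts, best first, with "confidence" (0 to 1); they miss things now and then, are a little off and sometimes report something else, mostly with a low value. They report only what shows in the picture. A call takes as long as a camera call. They do not tell look-alikes from the thing itself.
- finder.look_for(picture, thing): "xyz" ([x, y, z] in m, in the coordinates of the camera as it stood for that picture, good to about 4 mm: the middle of the surface that is visible of it).
- finder.outline_of(picture, thing): "region" (400x640 bool, what is visible of it).
The state is a dict: "time": time; "joint_positions": joint angles; "qvel": joint speeds; "effort": joint torques, N m; "tool_pos": TCP position; "tool_rot": TCP orientation; "ft_force": force on the tool from outside, world axes, zero at the start; "torque": the same for the moment, N m; "finger_gap": opening from 0.0 (shut) to 1.0 (fully open); "gripper_force": force on a finger pad.
Only numpy, scipy, OpenCV 4.12 (cv2) and the standard library are available. Lean on these libraries where they do the work, as an engineer would, in place of code of your own. Each camera call takes 0.05 s, during which the arm holds its last target. There are 200 camera calls.

## Working session

There is one attempt and no reset: what is moved stays moved. The work goes in short steps, Python scripts to look and compute and a tool call to move; the robot and the scene stay as the last step left them, time stands still between calls to the robot, and variables do not carry over. Pictures are saved under pics/ and viewed, at most 10 in all, crops included, and the job is handed in when it is done.

Besides the shell and the picture viewer there is one more tool, called after "Emit:" as name(argument=value, ...), one argument or row to a line, values as JSON. send_rows: Moves the arm, as the interface text tells. Its arguments: {"type":"object","properties":{"increments":{"type":"array"},"grip_force":{"type":"number"}},"required":["increments"]}

```bash
mkdir -p pics
cat > h.py <<'E'
import numpy as np, cv2
from rig import robot, imaging, finder
from scipy.spatial.transform import Rotation as R
def q2m(q): q=np.array(q); return R.from_quat([q[1],q[2],q[3],q[0]]).as_matrix()
def rot(a):
    a=np.array(a,float); return q2m(a) if a.size==4 else a.reshape(3,3)
def cam(n):
    s=robot.get_state(); c=imaging.camera(n)
    if n=='wrist':
        T=np.eye(4);T[:3,:3]=q2m(s['tool_rot']);T[:3,3]=s['tool_pos'];M=T@np.array(c['mount'])
        c['P']=M[:3,3];c['Rm']=M[:3,:3]
    else: c['P']=np.array(c['position']);c['Rm']=rot(c['attitude'])
    return c
def w(c,x): return c['P']+c['Rm']@np.array(x)
def f(c): return 200/np.tan(np.radians(c['fovy'])/2)
def K(c): return np.array([[f(c),0,c['cx']],[0,f(c),c['cy']],[0,0,1.]])
def dist(c):
    for k in('distortion','dist'): 
        if k in c and not isinstance(c[k],str): return np.array(c[k],float)
    return np.zeros(5)
def proj(c,X):
    X=np.atleast_2d(X); Y=(X-c['P'])@c['Rm']*[1,-1,-1]
    return cv2.projectPoints(Y,np.zeros(3),np.zeros(3),K(c),dist(c))[0][:,0]
def ray(c,uv,z):
    p=cv2.undistortPoints(np.array(uv,float).reshape(-1,1,2),K(c),dist(c))[:,0]
    d=np.c_[p[:,0],-p[:,1],-np.ones(len(p))]@c['Rm'].T
    return c['P']+d*((z-c['P'][2])/d[:,2])[:,None]
def save(c,n): cv2.imwrite('pics/'+n,c['pixels'][:,:,::-1])
E
cat > a.py <<'E'
from h import *
np.set_printoptions(precision=4,suppress=True)
for n in('top','scene'):
    c=cam(n);save(c,n+'0.png');print(n,{k:v for k,v in c.items() if k not in('pixels','Rm','P')})
    for t in('pump','lid','tab','tab_pad','lid_push','park','stopper','disc_filter'):
        for r in finder.look_for(c,t)[:3]:
            p=w(c,r['xyz']);print(t,round(r['confidence'],2),p,proj(c,p)[0].round())
E
python3 a.py
```

```text
top {'fovy': 46.14504599053363, 'cx': 325.6263426814839, 'cy': 197.93904055801707, 'position': array([ 0.4099, -0.0083,  1.3461]), 'attitude': array([-0.6963, -0.0155,  0.016 ,  0.7174]), 'shot': 1}
pump 0.73 [0.5488 0.0215 0.1053] [313. 167.]
lid 0.86 [0.2376 0.2879 0.0148] [222. 283.]
lid 0.77 [ 0.5646 -0.0222  0.1183] [329. 160.]
lid 0.6 [ 0.5705 -0.2841  0.0086] [420. 160.]
tab 0.72 [ 0.5269 -0.0962  0.1053] [357. 174.]
tab_pad 0.72 [ 0.5223 -0.0939  0.1039] [357. 176.]
lid_push 0.88 [ 0.5702 -0.2878  0.0077] [421. 160.]
lid_push 0.81 [0.2414 0.2863 0.0107] [223. 282.]
lid_push 0.74 [ 0.5286 -0.0931  0.1057] [356. 173.]
park 0.79 [0.5496 0.0172 0.1045] [314. 167.]
stopper 0.53 [0.5344 0.0737 0.1276] [293. 172.]
stopper 0.45 [0.5524 0.0157 0.1025] [315. 166.]
scene {'fovy': 51.786673056423766, 'cx': 315.95130693345175, 'cy': 198.07193260127184, 'position': array([1.1251, 0.297 , 1.0083]), 'attitude': array([0.5089, 0.1807, 0.2703, 0.7971]), 'shot': 2}
pump 0.78 [0.5958 0.0399 0.1043] [306. 233.]
lid 0.85 [ 0.5752 -0.2892  0.0098] [211. 206.]
lid 0.62 [ 0.5679 -0.021   0.1139] [290. 215.]
lid 0.57 [0.2419 0.2919 0.0108] [428. 192.]
tab 0.43 [ 0.5235 -0.0927  0.1025] [275. 197.]
tab 0.31 [0.5635 0.1214 0.1126] [340. 233.]
tab_pad 0.46 [ 0.5251 -0.1004  0.1071] [272. 195.]
lid_push 0.93 [0.2389 0.2907 0.0145] [428. 191.]
lid_push 0.81 [ 0.5712 -0.021   0.1152] [290. 216.]
lid_push 0.7 [ 0.5764 -0.2898  0.0117] [210. 206.]
park 0.66 [0.5977 0.0455 0.1018] [308. 235.]
```

Run:
```python
import cv2
a=cv2.imread('pics/top0.png');cv2.imwrite('pics/top0c.png',cv2.resize(a[90:310,180:460],None,fx=2.7,fy=2.7,interpolation=cv2.INTER_CUBIC))
a=cv2.imread('pics/scene0.png');cv2.imwrite('pics/scene0c.png',cv2.resize(a[130:330,190:450],None,fx=3,fy=3,interpolation=cv2.INTER_CUBIC))
```

```text
(no output)
```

View pics/top0c.png

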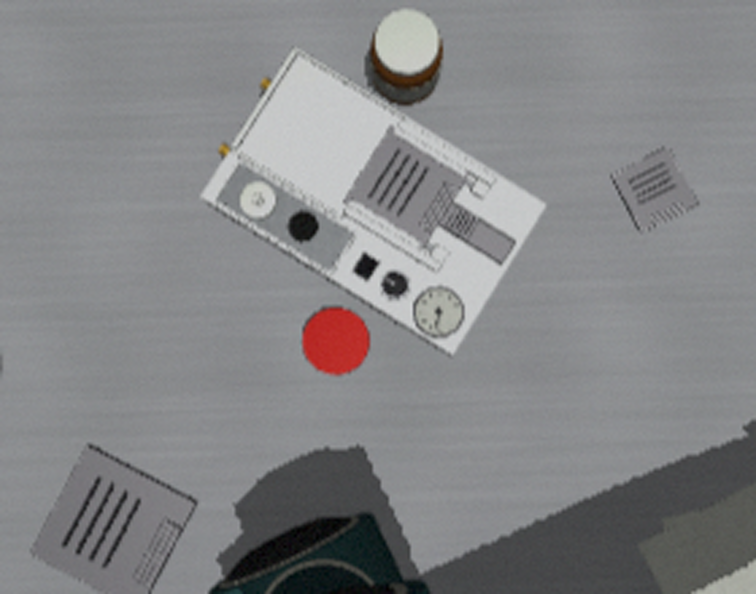

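View pics/scene0c.png

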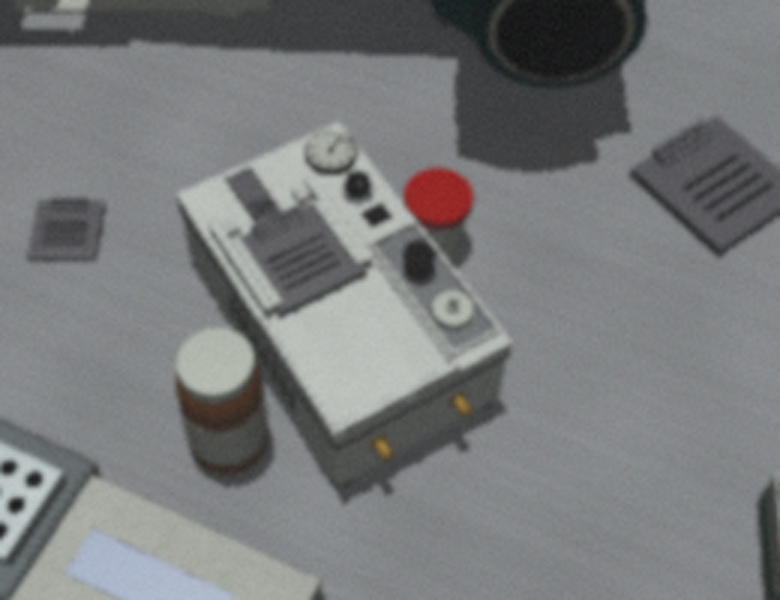

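The top view shows three lid-like plates: px (223,283) is large and on the table, px (422,160) is small and on the table, and px (328,158) is on the pump between guides, with the tab behind it. The third is the one meant, because of its size, its height and its place on the pump. The pump's +x points up and to the left in that picture. The wrist view will confirm it close up.

Run:
```python
from h import *
np.set_printoptions(precision=4,suppress=True)
c=cam('top')
px=np.array([[295,48],[545,205],[452,353],[203,198]])/2.7+[180,90]
W=ray(c,px,.105)
M=np.array([[146.5,-87.5],[-146.5,-87.5],[-146.5,87.5],[146.5,87.5]])/1e3
A=cv2.estimateAffinePartial2D(M,W[:,:2])[0];print(W,A,np.hypot(A[0,0],A[1,0]))
th=np.arctan2(A[1,0],A[0,0]);C=A[:,2];Rz=np.array([[np.cos(th),-np.sin(th)],[np.sin(th),np.cos(th)]])
print('th',th,'pad',C+Rz@[-.0855,-.027],'lid',C+Rz@[-.021,-.027])
o=finder.outline_of(c,'pump')
if o:
  cn=max(cv2.findContours(o[0]['region'].astype('uint8'),0,1)[0],key=cv2.contourArea);print(cv2.minAreaRect(cn))
s=robot.get_state();print(s['tool_pos'],q2m(s['tool_rot']),s['time'])
pad=C+Rz@[-.04,-.027]
T=q2m(s['tool_rot']);d=np.r_[pad,.30]-s['tool_pos'];print('toolshift',T.T@d)
# turn so tool y ∥ pump y
ty=np.arctan2(T[1,1],T[0,1]);py=th+np.pi/2
print('turn about world z', [(py+k*np.pi-ty+np.pi)%(2*np.pi)-np.pi for k in(0,1)],'(tool z turn is the negative)',s['joint_positions'])
```

```text
Traceback (most recent call last):
cv2.error: OpenCV(4.12.0) /io/opencv/modules/calib3d/src/ptsetreg.cpp:1108: error: (-215:Assertion failed) count >= 0 && to.checkVector(2) == count in function 'estimateAffinePartial2D'
```

```bash
cat > b.py <<'E'
from h import *
np.set_printoptions(precision=4,suppress=True)
c=cam('top')
px=np.array([[295,48],[545,205],[452,353],[203,198]])/2.7+[180,90]
W=ray(c,px,.105)
M=np.array([[146.5,-87.5],[-146.5,-87.5],[-146.5,87.5],[146.5,87.5]])/1e3
A=cv2.estimateAffinePartial2D(M,np.ascontiguousarray(W[:,:2]),ransacReprojThreshold=1)[0];print(W,A,np.hypot(A[0,0],A[1,0]))
th=np.arctan2(A[1,0],A[0,0]);C=A[:,2];Rz=np.array([[np.cos(th),-np.sin(th)],[np.sin(th),np.cos(th)]])
print('th',th,'pad',C+Rz@[-.0855,-.027],'lid',C+Rz@[-.021,-.027])
s=robot.get_state();print(s['tool_pos'],q2m(s['tool_rot']),s['time'])
pad=C+Rz@[-.0855,-.027]
T=q2m(s['tool_rot']);d=np.r_[pad,.30]-s['tool_pos'];print('toolshift',T.T@d)
ty=np.arctan2(T[1,1],T[0,1]);py=th+np.pi/2
print('turn about world z', [(py+k*np.pi-ty+np.pi)%(2*np.pi)-np.pi for k in(0,1)],'(tool z turn is the negative)',s['joint_positions'])
w_=cam('wrist');print(w_['mount'],w_['fovy'],[k for k in w_])
E
python3 b.py
```

```text
[[ 0.7089  0.0797  0.105 ]
 [ 0.5458 -0.1618  0.105 ]
 [ 0.4033 -0.0658  0.105 ]
 [ 0.5628  0.174   0.105 ]] [[ 0.5487 -0.8223  0.5552]
 [ 0.8223  0.5487  0.0065]] 0.9886062998301897
th 0.9823458879103824 pad [ 0.5302 -0.0796] lid [ 0.566  -0.0259]
[ 0.2929 -0.6082  0.2186] [[ 0.901   0.4339  0.    ]
 [ 0.4339 -0.901   0.    ]
 [ 0.     -0.     -1.    ]] 1.0
toolshift [ 0.4432 -0.3733 -0.0814]
turn about world z [np.float64(-2.6080391110147385), np.float64(0.5335535425750546)] (tool z turn is the negative) [-1.1598  0.116   1.4416  0.      1.584  -0.0378]
[[-0.0003  0.9585  0.2852  0.0797]
 [ 1.      0.0002  0.0003  0.0003]
 [ 0.0003  0.2852 -0.9585 -0.1651]
 [ 0.      0.      0.      1.    ]] 64.98700157891275 ['pixels', 'fovy', 'cx', 'cy', 'mount', 'shot', 'P', 'Rm']
```

Emit:
send_rows(
  increments=[
    [[0,0,-0.06,0,1],[0.443,-0.373,-0.08,-0.534,1],[0.443,-0.373,-0.08,-0.534,1],[0.443,-0.373,-0.08,-0.534,1],[0.443,-0.373,-0.08,-0.534,1],[0.443,-0.373,-0.08,-0.534,1],[0.443,-0.373,-0.08,-0.534,1],[0.443,-0.373,-0.08,-0.534,1],[0.443,-0.373,-0.08,-0.534,1],[0.443,-0.373,-0.08,-0.534,1],[0.443,-0.373,-0.08,-0.534,1],[0.443,-0.373,-0.08,-0.534,1]],
  ],
)

```text
time: 2.55
tool_pos: [0.5303, -0.0794, 0.2986]
tool_rot: [0.0, 0.881, 0.473, -0.0]
ft_force: [-0.1, -0.7, 0.3]
finger_gap: 0.008
gripper_force: 0.0
```

Run:
```python
from h import *
np.set_printoptions(precision=4,suppress=True)
c=cam('wrist');save(c,'w1.png')
for t in('pump','lid','tab','tab_pad','lid_push','park'):
    for r in finder.look_for(c,t)[:3]:
        p=w(c,r['xyz']);print(t,round(r['confidence'],2),p,proj(c,p)[0].round())
C=np.array([.5552,.0065]);th=.9823
Rz=np.array([[np.cos(th),-np.sin(th)],[np.sin(th),np.cos(th)]])
im=c['pixels'][:,:,::-1].copy()
for x,y,z in[(-98,-39.5,113),(-98,-14.5,113),(-73,-39.5,113),(-73,-14.5,113),(-66,-71,115),(-66,17,115),(24,-71,115),(24,17,115),(-146.5,-87.5,105),(-146.5,87.5,105)]:
    u=proj(c,np.r_[C+Rz@[x/1e3,y/1e3],z/1e3])[0];cv2.circle(im,(int(round(u[0])),int(round(u[1]))),3,(0,0,255),1);print(x,y,u)
np.savez('w1.npz',**{k:c[k] for k in('P','Rm','fovy','cx','cy','pixels')})
cv2.imwrite('pics/w1o.png',cv2.resize(im,None,fx=1.25,fy=1.25))
```

```text
pump 0.56 [0.5417 0.0125 0.1018] [273. 100.]
lid 0.69 [ 0.5733 -0.2877  0.0055] [405. 252.]
lid 0.64 [0.273  0.246  0.0115] [15. 65.]
lid 0.63 [ 0.5699 -0.0234  0.114 ] [312. 114.]
tab 0.82 [ 0.5201 -0.0878  0.1036] [307. 185.]
tab_pad 0.62 [ 0.5229 -0.0905  0.1039] [310. 185.]
lid_push 0.85 [ 0.5739 -0.2862  0.0078] [405. 252.]
lid_push 0.7 [ 0.5712 -0.0208  0.1133] [312. 111.]
lid_push 0.56 [0.2685 0.2483 0.0111] [12. 66.]
park 0.65 [0.5308 0.0766 0.1314] [222.  49.]
park 0.63 [0.537  0.0083 0.1075] [271. 106.]
-98 -39.5 [321.1928 186.9374]
-98 -14.5 [299.5313 186.8923]
-73 -39.5 [321.4505 165.559 ]
-73 -14.5 [299.3542 165.513 ]
-66 -71 [349.735  159.7822]
-66 17 [271.0895 159.6187]
24 -71 [352.9967  73.6877]
24 17 [268.1522  73.5122]
-146.5 -87.5 [359.7827 223.733 ]
-146.5 87.5 [216.645  223.4343]
```

View pics/w1o.png

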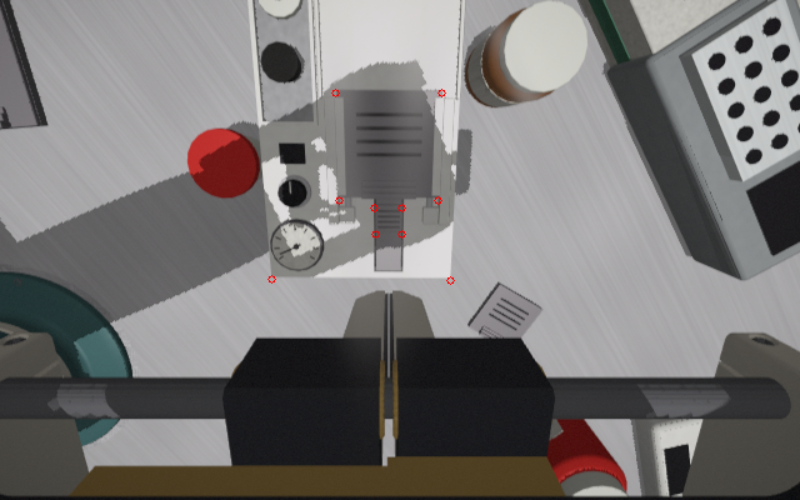

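This shows the chosen lid at about (390,145) in the enlarged view, with its slots, between guides. The tab pad is at (388,220) and the ejector housings are at (345,215) and (431,215). The overlay fits to a few mm, so one zoomed crop should refine and confirm it.

Run:
```python
import cv2
a=cv2.imread('pics/w1.png')[60:235,200:380];cv2.imwrite('pics/w1c.png',cv2.resize(a,None,fx=3.4,fy=3.4,interpolation=cv2.INTER_CUBIC))
```

```text
(no output)
```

View pics/w1c.png

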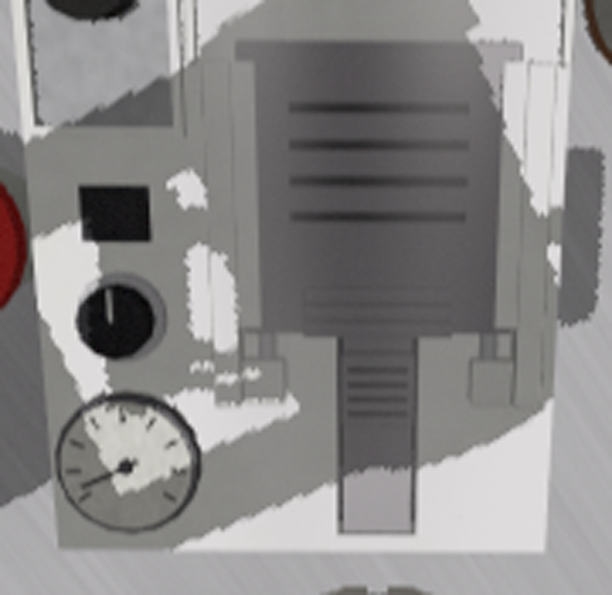

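The crop confirms the lid, the tab and both housings. Everything sits about 1.5 mm further along +x and 0.8 mm towards −y than modelled. I'll go down over the pad.

Emit:
send_rows(
  increments=[
    [[0.0015,0.001,0.06,0,1],[0.0015,0.001,0.12,0,1],[0.0015,0.001,0.165,0,1],[0.0015,0.001,0.18,0,1],[0.0015,0.001,0.184,0,1],[0.0015,0.001,0.186,0,1],[0.0015,0.001,0.188,0,1],[0.0015,0.001,0.188,0,1]],
  ],
)

```text
time: 3.9
tool_pos: [0.5327, -0.0793, 0.1124]
tool_rot: [0.001, 0.882, 0.472, 0.001]
ft_force: [1.6, 0.2, 4.7]
finger_gap: 0.004
gripper_force: 2.3
```

Emit:
send_rows(
  increments=[
    [[0,0,0.002,0,1],[0,0,0.004,0,1],[0,0,0.004,0,1]],
  ],
)

```text
time: 4.28
tool_pos: [0.5328, -0.0792, 0.1086]
tool_rot: [0.001, 0.882, 0.472, 0.001]
ft_force: [0.3, 1.7, 8.8]
finger_gap: 0.005
gripper_force: 4.4
```

Emit:
send_rows(
  increments=[
    [[0,0,0.001,0,1],[0,0,0.001,0,1],[0,0,0.001,0,1]],
  ],
)

```text
time: 4.65
tool_pos: [0.5329, -0.0792, 0.1079]
tool_rot: [0.001, 0.882, 0.472, 0.001]
ft_force: [-0.4, 0.9, 9.6]
finger_gap: 0.002
gripper_force: 5.0
```

Run:
```python
from h import *
c=cam('top');save(c,'top1.png');a=cv2.imread('pics/top0.png')[120:220,250:400];b=cv2.imread('pics/top1.png')[120:220,250:400]
cv2.imwrite('pics/t1.png',cv2.resize(np.vstack([a,b]),None,fx=3,fy=3,interpolation=cv2.INTER_CUBIC))
s=robot.get_state();print(s['tool_pos'],s['ft_force'],s['time'])
```

```text
[ 0.53284666 -0.07917595  0.10784584] [-0.12912215  1.86743427  9.9791278 ] 4.7
```

View pics/t1.png

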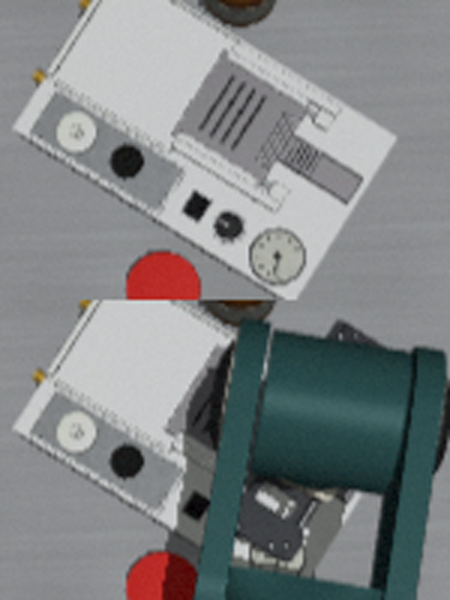

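The top view shows the arm covering the lid, with only its front-left corner at about (172,430), so it doesn't settle whether the lid was released. The wrist camera should show it.

Run:
```python
from h import *
c=cam('wrist');save(c,'w2.png')
C=np.array([.5552,.0065]);th=.9823
Rz=np.array([[np.cos(th),-np.sin(th)],[np.sin(th),np.cos(th)]])
C=C+Rz@[.0015,-.0008]
im=c['pixels'][:,:,::-1].copy()
for x,y,z,k in[(24,-71,115,0),(24,17,115,0),(32,-71,115,1),(32,17,115,1),(-66,-51,123,0),(-66,-3,123,0),(-58,-51,123,1),(-58,-3,123,1)]:
    u=proj(c,np.r_[C+Rz@[x/1e3,y/1e3],z/1e3])[0];cv2.circle(im,(int(round(u[0])),int(round(u[1]))),4,(0,255*k,255*(1-k)),1)
cv2.imwrite('pics/w2o.png',cv2.resize(im,None,fx=1.25,fy=1.25))
```

```text
(no output)
```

View pics/w2o.png

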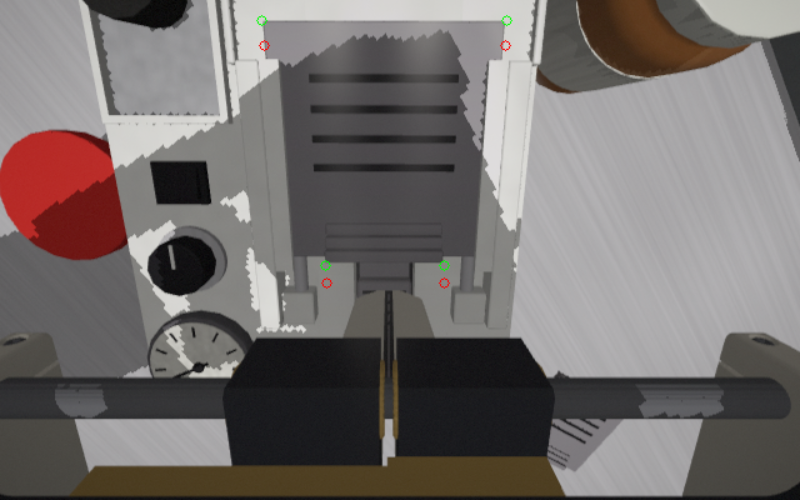

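The lid is released: its front edge lies on the green +8 mm marks and the pins are out. I'll raise the fingertips to 12 mm above the top and push.

Emit:
send_rows(
  increments=[
    [[0,0,-0.008,0,1],[0,0,-0.0115,0,1],[0,0,-0.0115,0,1],[0.008,0,-0.0115,0,1],[0.015,0,-0.0115,0,1],[0.019,0,-0.0115,0,1],[0.023,0,-0.0115,0,1],[0.028,0,-0.0115,0,1],[0.033,0,-0.0115,0,1],[0.038,0,-0.0115,0,1]],
  ],
)

```text
time: 6.0
tool_pos: [0.5531, -0.0473, 0.1172]
tool_rot: [-0.0, 0.882, 0.472, 0.0]
ft_force: [-1.1, -0.0, -0.4]
finger_gap: 0.005
gripper_force: 0.3
```

```bash
cat > d.py <<'E'
from h import *
import sys
c=cam('wrist');save(c,sys.argv[1])
s=robot.get_state();C=np.array([.5552,.0065]);th=.9823
Rz=np.array([[np.cos(th),-np.sin(th)],[np.sin(th),np.cos(th)]]);C=C+Rz@[.0015,-.0008]
print('tcp in pump',Rz.T@(np.array(s['tool_pos'])[:2]-C),s['tool_pos'][2],s['ft_force'],s['time'])
im=c['pixels'][:,:,::-1].copy()
d=float(sys.argv[2])
for x,y,z in[(24,-71,115),(24,17,115),(-66,-51,123),(-66,-3,123)]:
    u=proj(c,np.r_[C+Rz@[(x+d)/1e3,y/1e3],z/1e3])[0];cv2.circle(im,(int(round(u[0])),int(round(u[1]))),4,(0,255,0),1)
cv2.imwrite('pics/o'+sys.argv[1],cv2.resize(im,None,fx=1.25,fy=1.25))
E
python3 d.py w3.png 25
```

```text
tcp in pump [-0.04698316 -0.02727127] 0.11712514362755103 [-0.66199203 -0.09091856 -0.17299282] 6.05
```

View pics/ow3.png

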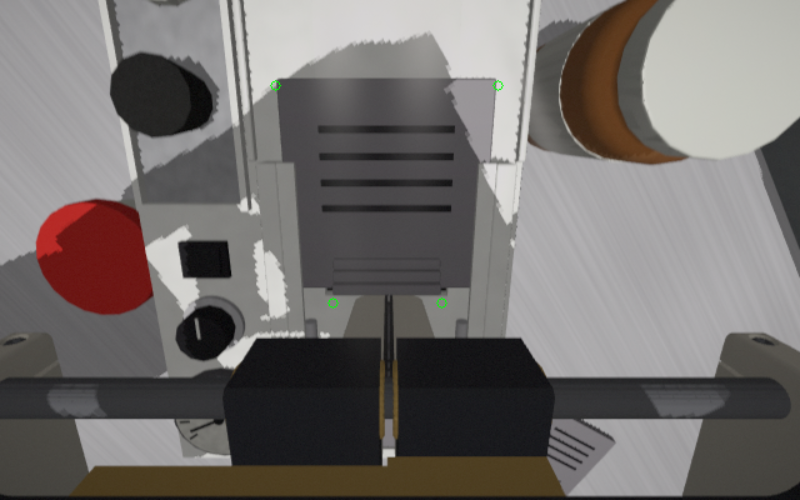

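The lid has moved about 27 mm and is square between the guides (front corners at (277,79) and (497,79)). I'll push 73 mm more, to about 100 mm from shut.

Emit:
send_rows(
  increments=[
    [[0.005,0,0,0,1],[0.011,0,0,0,1],[0.018,0,0,0,1],[0.025,0,0,0,1],[0.032,0,0,0,1],[0.039,0,0,0,1],[0.046,0,0,0,1],[0.053,0,0,0,1],[0.06,0,0,0,1],[0.066,0,0,0,1],[0.07,0,0,0,1],[0.073,0,0,0,1]],
  ],
)

```text
time: 7.55
tool_pos: [0.5935, 0.0133, 0.1172]
tool_rot: [0.0, 0.882, 0.472, -0.0]
ft_force: [-1.2, -1.5, 1.0]
finger_gap: 0.004
gripper_force: 0.9
```

Emit:
send_rows(
  increments=[
    [[0,0,0,0,1],[-0.006,0,0,0,1],[-0.015,0,-0.02,0,1],[-0.02,0,-0.08,0,1],[-0.02,0,-0.13,0,1],[-0.02,0,-0.13,0,1]],
  ],
)

```text
time: 8.3
tool_pos: [0.5831, -0.0041, 0.2533]
tool_rot: [0.002, 0.882, 0.472, 0.003]
ft_force: [-0.1, -0.5, -0.9]
finger_gap: 0.006
gripper_force: 0.0
```

```bash
python3 d.py w4.png 100
```

```text
tcp in pump [ 0.00496099 -0.02777926] 0.25023777078089743 [-0.84625689 -0.44702413 -1.7190916 ] 8.35
```

View pics/ow4.png

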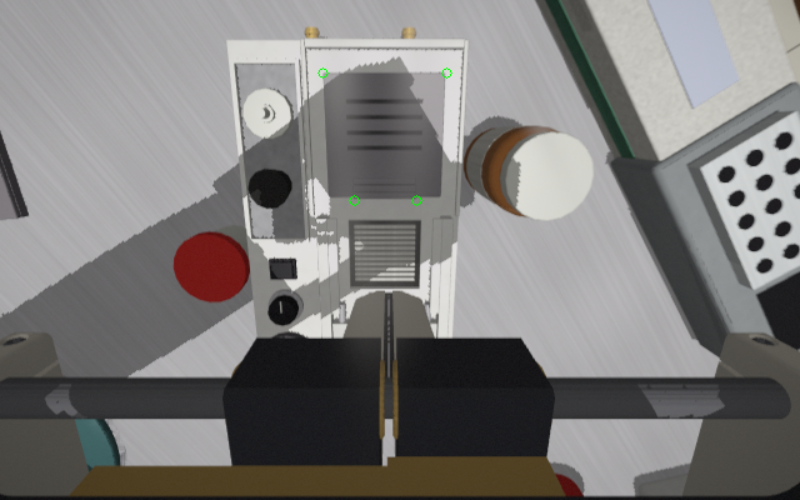

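The lid lies flat in the parking area, between (325,73) and (443,198), clear of the guides. The filter at (385,253) is fully uncovered and the bystanders haven't moved. I'll hand it in.

```bash
python3 -c "
from rig import robot
print(robot.job_done())"
```

```text
the job is handed in; nothing more can be done
None
```

The tab was pressed and the lid pushed about 100 mm out of its guides; it lies flat on the parking area with the filter fully uncovered, nothing else visibly moved, and the job was handed in at about 8.4 s.

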